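# Load the analyser slide and index it one hole towards the reader

## Robot

A 7-joint arm with a two-finger parallel gripper is mounted at the origin on the work surface. World frame = base frame: x ahead of the robot, y to its left, z up, the work surface at z = 0. Lengths are in m, angles in rad, forces in N, time in s.
With the tool pointing down it reaches from about 0.425 to 0.875 m from the base axis. Payload 4.7 kg.
Tool frame: the origin (TCP) lies at the centre of the arm's flange, where the gripper is bolted on; the fingertips stand 182 mm ahead of it and the grasp point (between the pads) lies ahead of it (ctrl.hold_point_z is the z of the grasp point in the tool frame, in m); z points along the fingers, y is the direction in which the jaws open and shut (so a half turn about z gives the same grasp; the last joint's range is limited). The gripper opens to 87 mm and grips with 3 to 60 N. Pads are 19 mm wide; open, the fingers measure 117 mm over their backs; the gripper's body (75 mm by 190 mm) begins 51 mm behind the grasp point.
Start: joints at [-1.32, 0.321, -0.07, 1.45, 0.023, 1.371, -0.057], TCP at [0.153, 0.632, 0.405] pointing down, gripper open.
Joint ranges: [-2.86, 2.86], [-0.3, 2.09], [-1.38, 1.24], [0.06, 2.45], [-1.56, 4.7], [0.09, 2.05], [-2.69, 2.69]. Speed limits (rad/s): [2.57, 2.57, 3.14, 3.14, 3.14, 3.14, 3.14].

## Interface

Orientations are given as a rotation vector (axis times angle).
In Python, from bench import get_state, imaging, workorder, ctrl gives the robot as it stands.
- The arm moves only by the tool step_arm, never from a script. Its argument "increments" is a list of rows, each an object of numbers: "claw": the opening, from 0 (shut) to 1 (fully open); "tx", "ty", "tz": the shift along the tool's x, y, z in m; "spin": the turn about the tool's z in degrees. A call has 1 to 8 rows; each row is the pose to reach, as a shift and turn from the pose commanded when the call began, along the tool's axes at that moment; what a row does not reach only later rows make up. A row lasts 1/12 s, in which the tool goes at most 41.7 mm and 7.16 degrees, less where a joint would pass 70% of its speed; a pose out of reach is approached as far as the arm can. A call with a gripper value outside its range is refused whole. The fingers move at their own pace and stop on an object; "force" is the grip in N (left out, the last holds). Time passes only in rows, so rows that repeat a pose let the fingers close. It gives the time, the measured TCP pose, the force and the opening at its end, in the units of the state.
- get_state(): the state, without advancing time (a new reading comes with each control period).
- imaging.get_image(name): name is "scene" or "top" or "wrist"; returns the picture (384x512x3 uint8, blue, green, red); there is no depth.
- imaging.camera_params(name): a dict with "intrinsics" (3x3 intrinsics, pixels), "camera_from_world" (4x4, takes a point from world to camera coordinates). Camera axes: x right, y down, z forward; pixel columns grow to the right and rows downward; lengths in m; the calibration is good to about 2 mm. The wrist camera is an equidistant fisheye: a pixel r from the principal point sees the ray r / f radians off the axis. A picture is of the moment at which its call begins: read the wrist's pose just before it. camera_params takes no time and is no camera call; for the wrist camera it gives the pose at the moment of the call.
- workorder.close_job(): hands the job in, once; it reports no verdict.
The state is a dict: "time": time; "joint_positions": joint angles; "qd": joint speeds; "joint_torque": joint torques, N m; "position": TCP position; "tool_rot": TCP orientation; "ft_force": force on the tool from outside, world axes, zero at the start; "torque": the same for the moment, N m; "grip_width": opening from 0.0 (shut) to 1.0 (fully open).
Only numpy, scipy, OpenCV 4.12 (cv2) and the standard library are available. Lean on these libraries where they do the work, as an engineer would, in place of code of your own. Each camera call takes 0.05 s, during which the arm holds its last target. There are 200 camera calls.

## Task

Put the tube cup that stands mouth-up into the round pocket of the slide, stub down and open mouth up, until its collar rests on the slide, and let go of it. Then pull up the slide's lock knob, move the slide one hole along its rail towards the tall round reader, let the pin drop into that hole, press the knob fully down and hold it down: finish while still holding the knob pressed home, do not let go. Leave the upside-down cup and the bottle where they stand.

Things in the scene. Friction and masses are not known exactly. Their poses are not given: they have to be found in the camera images.
- cup_mid (a point): The tube cup to load: grey plastic, 54 mm tall, round. From below: a stub 30 mm in diameter and 18 mm long, a collar 46 mm in diameter and 4 mm thick, then a cup 34 mm in diameter and 32 mm tall, open at the top (wall 4 mm). 50 to 90 g. It starts standing on its stub on the worktop, mouth up, right of the rail. The point lies on its axis half-way up, 27 mm above the stub's underside; z points from stub to mouth.
- spare_mid (a point): Spare tube cup of the same shape and size, standing upside down (mouth on the worktop, stub up). To be left alone. The point lies on its axis, 27 mm from either end; z points from stub to mouth, so it points down. The two cups may stand either way round (nearer or farther).
- station: Fixed index rail: grey base plate 150 x 270 mm, 6 mm thick, on the worktop; position and yaw vary (at most 0.25 rad). Its origin is the centre of its underside; its y axis runs along the rail, z up. Five square holes, 13 mm wide, are spaced 40 mm apart along y, at y = -80, -40, 0, 40, 80 mm, in a bar at x = -35 mm whose top is 18 mm above the worktop.
- slide (a joint): Position of the slide along the rail's y axis (m): 0 with the pin in the middle hole, where it starts (up to 1 mm off); +0.04 and -0.04 at the next holes; stops at +-0.083. It moves with about 2 N of friction and some damping, and only with the pin out of its hole. The slide is a white plastic block, 80 mm (y) x 70 mm (x), with a narrow lug 34 mm wide (y) reaching towards the robot's side; the top of both is 50 mm above the worktop. In the lug stands the lock plunger.
- pocket (a point): Centre of the mouth of the slide's round pocket, in its top face, 50 mm above the worktop. The pocket is 32 mm in diameter, chamfered, and 20 mm deep; a cup's stub goes in with 1 mm clearance all round and the collar comes to rest on the top face, so that the cup's half-way point is then 9 mm above this point. Moves with the slide; axes as the station's.
- knob (a point): Centre of the lock plunger's knob: a black upright cylinder 26 mm in diameter and 20 mm tall on a thin steel stem, 70 mm from the pocket towards the station's -x side. At rest 28 mm above the lug's top, 24 mm with the plunger home: at least 14 mm clear under the knob. Pulled up and carried along the rail by its knob, it takes the slide with it. Axes as the station's.
- plunger (a joint): Height of the lock plunger (m): 0 fully home, 0.017 pulled right up. A spring (800 N/m) keeps it at about 0.004 when left alone in a hole: lifted by 13 mm it pulls down with about 10 N, and about 3.4 N must be pressed down on the knob, and kept on, to hold it home at 0. The pin is clear of its hole above 0.010; between holes it rides on the bar at 0.010 and does not go lower.
- reader_top (a point): Centre of the top of the reader: a fixed white round turret 44 mm in diameter and 70 mm tall with a dark band, at one end of the rail, on the line of the pocket's travel (165 mm along the station's y, to one side or the other, 35 mm towards its +x). It tells which way the slide must go. At the other end stands a fixed low square grey bumper, 44 x 44 mm, 16 mm tall.
- bottle: Amber reagent bottle with white cap, 54 mm in diameter, 115 mm tall, standing left of the rail. To be left alone. Origin at the centre of its underside.

How it is judged:
By the outcome, as a careful person would: the job done as asked, in the order asked, and still so for the second after the job is handed in, while the arm keeps its last pose, push and grip.
It also fails if it takes over 48 s, if anything falls off the work surface, if the arm or the gripper's body presses on something with over 40 N, if the wrist force passes 120 N, or if a joint passes its speed limit or range.

## Working session

There is one attempt and no reset: what is moved stays moved. The work goes in short steps, Python scripts to look and compute and a tool call to move; the robot and the scene stay as the last step left them, time stands still between calls to the robot, and variables do not carry over. Pictures are saved under pics/ and viewed, on a budget of 10 in all, crops included, one or two more only if the job needs it, and the job is handed in when it is done.

Besides the shell and the picture viewer there is one more tool, called after ">>>" as name(argument=value, ...) on one line, values as JSON. step_arm: Moves the arm, as the interface text tells. Its arguments: {"type":"object","properties":{"increments":{"type":"array"},"force":{"type":"number"}},"required":["increments"]}

```bash
ls; mkdir -p pics
python3 - <<'E'
from bench import get_state, imaging, ctrl
import cv2, numpy as np
np.set_printoptions(precision=4,suppress=True)
s=get_state();print({k:np.round(v,4) for k,v in s.items()});print(ctrl.hold_point_z)
a=imaging.get_image("scene");b=imaging.get_image("top")
cv2.imwrite("pics/scene0.png",a);cv2.imwrite("pics/top0.png",b)
for n in("scene","top","wrist"):
  p=imaging.camera_params(n);print(n,p)
E
```

```text
pics
{'time': np.float64(0.0), 'joint_positions': array([-1.3199,  0.3218, -0.0701,  1.4517,  0.0226,  1.3708, -0.057 ]), 'qd': array([-0.0009, -0.0004,  0.0003,  0.0007, -0.0006,  0.0013,  0.0004]), 'joint_torque': array([  0.0002, -49.1279,  -0.4036, -31.2526,  -0.0638,   0.0436,
         0.0002]), 'position': array([0.1525, 0.6316, 0.4037]), 'tool_rot': array([-0.3711, -3.1195,  0.003 ]), 'ft_force': array([-0.8435, -0.0998, -0.2338]), 'torque': array([0.0015, 0.0275, 0.0417]), 'grip_width': np.float64(0.9958)}
0.1635
scene {'intrinsics': array([[372.6999,   0.    , 257.7752],
       [  0.    , 372.6999, 188.2558],
       [  0.    ,   0.    ,   1.    ]]), 'camera_from_world': array([[-0.4621,  0.8867, -0.014 ,  0.2084],
       [ 0.4805,  0.237 , -0.8444, -0.1976],
       [-0.7454, -0.3969, -0.5356,  1.3136],
       [ 0.    ,  0.    ,  0.    ,  1.    ]])}
top {'intrinsics': array([[400.0341,   0.    , 251.2211],
       [  0.    , 400.0341, 198.3673],
       [  0.    ,   0.    ,   1.    ]]), 'camera_from_world': array([[-0.0026, -1.    ,  0.0081,  0.0495],
       [-0.9951,  0.0018, -0.0984,  0.5277],
       [ 0.0984, -0.0083, -0.9951,  1.0555],
       [ 0.    ,  0.    ,  0.    ,  1.    ]])}
wrist {'intrinsics': array([[297.3186,   0.    , 259.8762],
       [  0.    , 297.3186, 191.2706],
       [  0.    ,   0.    ,   1.    ]]), 'camera_from_world': array([[ 0.235 ,  0.972 , -0.0023, -0.649 ],
       [ 0.9413, -0.227 ,  0.25  , -0.0296],
       [ 0.2425, -0.0609, -0.9682,  0.3902],
       [ 0.    ,  0.    ,  0.    ,  1.    ]])}
```

View pics/scene0.png

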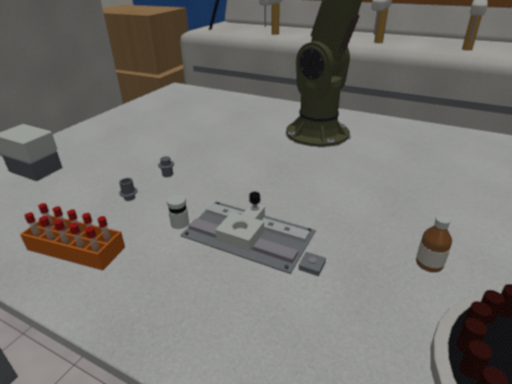

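View pics/top0.png

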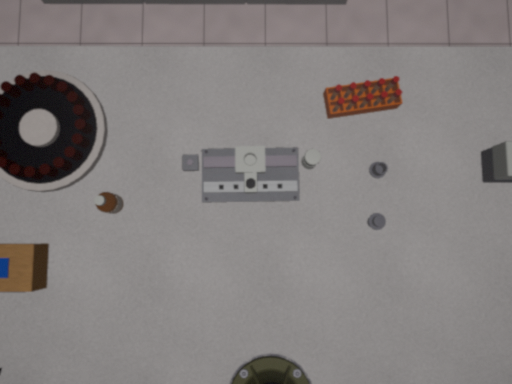

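The scene view shows the white slide with its pocket at (240,226), the knob at (255,198) and the reader at (178,211). The mouth-up cup is at (127,188), and the upside-down one at (167,166). In the top view the pocket is at (250,159), the knob at (250,183) and the reader at (311,157), which is the -y side. The mouth-up cup is at (378,169), the farther of the two, and the spare is at (377,221).

```bash
cat > h.py <<'E'
import cv2, numpy as np
from scipy.spatial.transform import Rotation as R
from bench import get_state, imaging, ctrl
np.set_printoptions(precision=4,suppress=True)
def ray(p,u,v,fish=False):
    K=p["intrinsics"];T=np.array(p["camera_from_world"])
    x=np.array([(u-K[0,2])/K[0,0],(v-K[1,2])/K[1,1]])
    if fish:
        r=np.linalg.norm(x);d=np.r_[x/max(r,1e-9)*np.sin(r),np.cos(r)]
    else: d=np.r_[x,1]
    d=T[:3,:3].T@d
    return -T[:3,:3].T@T[:3,3], d/np.linalg.norm(d)
def plane(r,z): o,d=r; return o+d*(z-o[2])/d[2]
def tri(rs):
    A=0;b=0
    for o,d in rs:
        M=np.eye(3)-np.outer(d,d);A=A+M;b=b+M@o
    x=np.linalg.solve(A,b)
    return x,max(np.linalg.norm((np.eye(3)-np.outer(d,d))@(x-o)) for o,d in rs)
def totool(w):   # world grasp-point target -> tool-frame shift
    s=get_state();Rm=R.from_rotvec(s["tool_rot"]).as_matrix()
    return Rm.T@(np.array(w)-(np.array(s["position"])+Rm[:,2]*ctrl.hold_point_z))
E
python3 - <<'E'
from h import *
P={n:imaging.camera_params(n) for n in("scene","top")}
for n,t,s in(("pocket",(250,159),(240,226)),("knob",(250.5,183),(255,198)),("cup",(378,168.5),(127,186)),("spare",(377,220),(166.5,165)),("reader",(312,155),(177,201))):
    print(n,tri([ray(P["top"],*t),ray(P["scene"],*s)]))
# rail holes & base corners in top
for z,pts in((.006,((202,149),(298,148),(299,201),(202,202))),(.018,((220.5,187),(281,186)))):
    for q in pts: print(z,plane(ray(P["top"],*q),z))
s=get_state();Rm=R.from_rotvec(s["tool_rot"]).as_matrix();print(Rm)
E
```

```text
pocket (array([0.6319, 0.0518, 0.0444]), np.float64(0.0002804457274947224))
knob (array([0.5625, 0.0513, 0.0748]), np.float64(0.0008916788041541049))
cup (array([ 0.6081, -0.2956,  0.0357]), np.float64(0.001051657235883009))
spare (array([ 0.4672, -0.2872,  0.0303]), np.float64(0.0021820073848427403))
reader (array([ 0.6378, -0.1107,  0.0638]), np.float64(0.0015954879352886241))
0.006 [0.6681 0.1849 0.006 ]
0.006 [ 0.6707 -0.0827  0.006 ]
0.006 [ 0.5222 -0.0834  0.006 ]
0.006 [0.5199 0.1835 0.006 ]
0.018 [0.5599 0.132  0.018 ]
0.018 [ 0.5624 -0.0332  0.018 ]
[[-0.9721  0.2346 -0.0003]
 [ 0.2346  0.9721 -0.0017]
 [-0.0001 -0.0017 -1.    ]]
```

>>> step_arm(increments=[{"tx":-0.302,"ty":-0.114,"spin":-14.4,"claw":1},{"tx":-0.302,"ty":-0.114,"spin":-14.4},{"tx":-0.302,"ty":-0.114,"spin":-14.4},{"tx":-0.302,"ty":-0.114,"spin":-14.4},{"tx":-0.302,"ty":-0.114,"spin":-14.4},{"tx":-0.302,"ty":-0.114,"spin":-14.4},{"tx":-0.302,"ty":-0.114,"spin":-14.4},{"tx":-0.302,"ty":-0.114,"spin":-14.4}])

```text
invalid input at $.increments[0]: expected keys claw, tx, ty, tz, spin
```

>>> step_arm(increments=[{"tx":-0.302,"ty":-0.114,"tz":0,"spin":-14.4,"claw":1},{"tx":-0.302,"ty":-0.114,"tz":0,"spin":-14.4,"claw":1},{"tx":-0.302,"ty":-0.114,"tz":0,"spin":-14.4,"claw":1},{"tx":-0.302,"ty":-0.114,"tz":0,"spin":-14.4,"claw":1},{"tx":-0.302,"ty":-0.114,"tz":0,"spin":-14.4,"claw":1},{"tx":-0.302,"ty":-0.114,"tz":0,"spin":-14.4,"claw":1},{"tx":-0.302,"ty":-0.114,"tz":0,"spin":-14.4,"claw":1},{"tx":-0.302,"ty":-0.114,"tz":0,"spin":-14.4,"claw":1}])

```text
time: 0.77
position: [0.4222, 0.4473, 0.4044]
tool_rot: [-0.018, 3.141, -0.002]
ft_force: [0.5, 0.3, -0.9]
grip_width: 0.996
```

>>> step_arm(increments=[{"tx":-0.134,"ty":-0.309,"tz":0,"spin":0,"claw":1},{"tx":-0.134,"ty":-0.309,"tz":0,"spin":0,"claw":1},{"tx":-0.134,"ty":-0.309,"tz":0,"spin":0,"claw":1},{"tx":-0.134,"ty":-0.309,"tz":0,"spin":0,"claw":1},{"tx":-0.134,"ty":-0.309,"tz":0,"spin":0,"claw":1},{"tx":-0.134,"ty":-0.309,"tz":0,"spin":0,"claw":1},{"tx":-0.134,"ty":-0.309,"tz":0,"spin":0,"claw":1},{"tx":-0.134,"ty":-0.309,"tz":0,"spin":0,"claw":1}])

```text
time: 1.43
position: [0.5566, 0.1443, 0.4046]
tool_rot: [0.023, -3.141, -0.0]
ft_force: [0.6, 0.6, 1.0]
grip_width: 1.002
```

```bash
cat > snap.py <<'E'
import sys,pickle
from h import *
n=sys.argv[1]; p=imaging.camera_params("wrist"); im=imaging.get_image("wrist")
cv2.imwrite(f"pics/{n}.png",im); pickle.dump(p,open(f"pics/{n}.pkl","wb"))
s=get_state();print(round(s["time"],2),np.array(s["position"]),np.array(s["tool_rot"]))
def px(w):
    c=p["camera_from_world"]@np.r_[w,1];t=np.arctan2(np.hypot(c[0],c[1]),c[2]);K=p["intrinsics"]
    return K[:2,2]+K[0,0]*t*c[:2]/np.hypot(c[0],c[1])
for k,w in dict(pocket=(.632,.052,.05),knob=(.5625,.0513,.088),cup=(.608,-.296,.054)).items(): print(k,px(w))
E
python3 snap.py w1
```

```text
1.48 [0.5599 0.134  0.4048] [-0.0035  3.1387 -0.0107]
pocket [184.7612 235.2143]
knob [171.7779 188.3291]
cup [ -8.1085 208.0674]
```

View pics/w1.png

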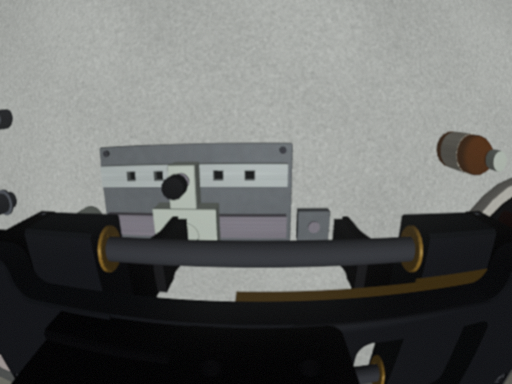

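The wrist view shows the knob at (175,186), about 3 px from the prediction. The holes lie along row 175 and the pocket is partly hidden by the gripper at about (187,235). I'll go above the cup next.

>>> step_arm(increments=[{"tx":-0.036,"ty":-0.32,"tz":0.05,"spin":0,"claw":1},{"tx":-0.036,"ty":-0.32,"tz":0.05,"spin":0,"claw":1},{"tx":-0.036,"ty":-0.32,"tz":0.05,"spin":0,"claw":1},{"tx":-0.036,"ty":-0.32,"tz":0.05,"spin":0,"claw":1},{"tx":-0.036,"ty":-0.32,"tz":0.05,"spin":0,"claw":1},{"tx":-0.036,"ty":-0.32,"tz":0.05,"spin":0,"claw":1},{"tx":-0.036,"ty":-0.32,"tz":0.05,"spin":0,"claw":1},{"tx":-0.036,"ty":-0.32,"tz":0.05,"spin":0,"claw":1}])

```text
time: 2.15
position: [0.5965, -0.1762, 0.354]
tool_rot: [0.02, -3.141, 0.001]
ft_force: [1.0, -0.4, 0.7]
grip_width: 1.001
```

>>> step_arm(increments=[{"tx":-0.012,"ty":-0.11,"tz":0.05,"spin":0,"claw":1},{"tx":-0.012,"ty":-0.11,"tz":0.05,"spin":0,"claw":1},{"tx":-0.012,"ty":-0.11,"tz":0.05,"spin":0,"claw":1},{"tx":-0.012,"ty":-0.11,"tz":0.05,"spin":0,"claw":1},{"tx":-0.012,"ty":-0.11,"tz":0.05,"spin":0,"claw":1}])

```text
time: 2.57
position: [0.6092, -0.2854, 0.3025]
tool_rot: [0.015, -3.137, 0.0]
ft_force: [0.6, 1.1, 0.9]
grip_width: 1.001
```

```bash
python3 snap.py w2
```

```text
2.62 [ 0.6104 -0.2831  0.3036] [ 0.0203 -3.1396 -0.0015]
pocket [537.2862 219.6641]
knob [570.721  169.5674]
cup [246.6169 202.6599]
```

View pics/w2.png

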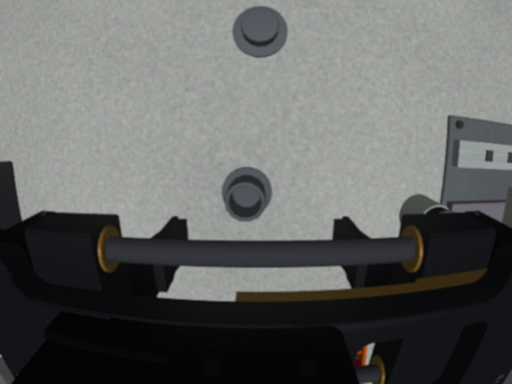

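The near cup at (260,30) has its stub up, so it is the spare. The mouth-up cup is at (247,195), with its collar and open mouth visible. I'll measure its outline and cross-check that with the top and scene views.

Run:
```python
from h import *
import pickle
im=cv2.imread("pics/w2.png");p=pickle.load(open("pics/w2.pkl","rb"))
def blobs(im,x0,y0,x1,y1,t=120):
    c=im[y0:y1,x0:x1];m=(cv2.cvtColor(c,cv2.COLOR_BGR2GRAY)<t).astype(np.uint8)
    C=max(cv2.findContours(m,cv2.RETR_EXTERNAL,cv2.CHAIN_APPROX_NONE)[0],key=cv2.contourArea)
    return C.reshape(-1,2)+[x0,y0]
C=blobs(im,200,150,300,228)
print(C.min(0),C.max(0),cv2.fitEllipse(C.astype(np.float32)))
# leftmost/rightmost = collar -> y; z .02
for q in(C[C[:,0].argmin()],C[C[:,0].argmax()],C[C[:,1].argmin()]): print(q,plane(ray(p,*q,True),.022))
for q in C[C[:,1]>=C[:,1].max()-0][:1]: print(q,"rim far",plane(ray(p,*q,True),.054))
g=cv2.cvtColor(im,cv2.COLOR_BGR2GRAY)
e=cv2.resize(im[160:230,205:290],None,fx=8,fy=8,interpolation=cv2.INTER_CUBIC);cv2.imwrite("pics/w2c.png",cv2.convertScaleAbs(e,alpha=2))
Pt,Ps=imaging.camera_params("top"),imaging.camera_params("scene")
a=cv2.imread("pics/top0.png");C=blobs(a,360,150,400,190,105);print("top",C.min(0),C.max(0))
s=cv2.imread("pics/scene0.png");C2=blobs(s,112,172,145,205,105);print("scene",C2.min(0),C2.max(0))
```

```text
[222 167] [271 221] ((246.11399841308594, 193.2527618408203), (48.634281158447266, 53.982627868652344), 8.698037147521973)
[222 186] [ 0.602  -0.3197  0.022 ]
[271 196] [ 0.6109 -0.2752  0.022 ]
[241 167] [ 0.5845 -0.3024  0.022 ]
[245 221] rim far [ 0.6237 -0.2974  0.054 ]
top [369 162] [386 177]
scene [120 178] [136 200]
```

View pics/w2c.png

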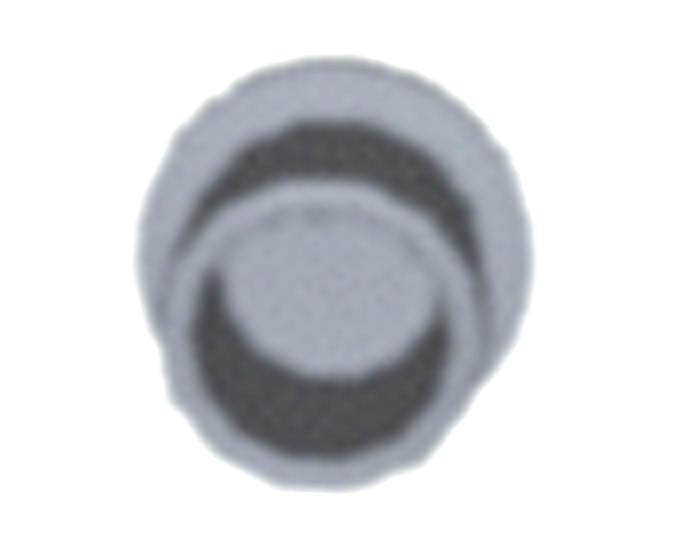

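The crop shows the rim circle centred at about (245.6,201.5) and the collar at about (246.4,191.7).

Run:
```python
from h import *
import pickle
p=pickle.load(open("pics/w2.pkl","rb"))
a=plane(ray(p,245.4,201.4,True),.054);b=plane(ray(p,246.2,191.5,True),.022);print(a,b)
print("tri rim w/ top,scene",tri([ray(p,245.4,201.4,True),ray(imaging.camera_params("scene"),126.5,180.5)]))
print(totool([*(a+b)[:2]/2,.045]))
```

```text
[ 0.607 -0.297  0.054] [ 0.6069 -0.2978  0.022 ]
tri rim w/ top,scene (array([ 0.6071, -0.2965,  0.0517]), np.float64(0.0007638111234366252))
[ 0.0031 -0.0144  0.0951]
```

>>> step_arm(increments=[{"tx":0.003,"ty":-0.013,"tz":0.03,"spin":0,"claw":1},{"tx":0.003,"ty":-0.013,"tz":0.055,"spin":0,"claw":1},{"tx":0.003,"ty":-0.013,"tz":0.055,"spin":0,"claw":1},{"tx":0.003,"ty":-0.013,"tz":0.055,"spin":0,"claw":1},{"tx":0.003,"ty":-0.013,"tz":0.055,"spin":0,"claw":1}])

```text
time: 3.03
position: [0.6091, -0.2944, 0.2515]
tool_rot: [-0.027, 3.139, 0.0]
ft_force: [0.1, -0.2, 1.0]
grip_width: 1.0
```

Run:
```python
from h import *
for i in range(3):
    print(totool([.607,-.2974,.045]),get_state()["position"],get_state()["tool_rot"]); imaging.get_image("top")
```

```text
[ 0.0026 -0.0031  0.043 ] [ 0.6091 -0.2944  0.2515] [-0.0268  3.139   0.0004]
[ 0.0029 -0.0024  0.0436] [ 0.6091 -0.2948  0.2521] [-0.0262  3.138  -0.0006]
[ 0.0028 -0.002   0.0437] [ 0.609  -0.2952  0.2522] [-0.0255  3.1378 -0.0011]
```

>>> step_arm(increments=[{"tx":0.003,"ty":-0.002,"tz":0.025,"spin":0,"claw":1},{"tx":0.003,"ty":-0.002,"tz":0.0435,"spin":0,"claw":1},{"tx":0.003,"ty":-0.002,"tz":0.0435,"spin":0,"claw":1},{"tx":0.003,"ty":-0.002,"tz":0.0435,"spin":0,"claw":1},{"tx":0.003,"ty":-0.002,"tz":0.0435,"spin":0,"claw":0.2},{"tx":0.003,"ty":-0.002,"tz":0.0435,"spin":0,"claw":0.2},{"tx":0.003,"ty":-0.002,"tz":0.0435,"spin":0,"claw":0.2},{"tx":0.003,"ty":-0.002,"tz":0.0435,"spin":0,"claw":0.2}], force=20)

```text
time: 3.85
position: [0.6053, -0.2981, 0.2074]
tool_rot: [-0.023, 3.14, -0.001]
ft_force: [0.8, 0.0, -0.5]
grip_width: 0.782
```

>>> step_arm(increments=[{"tx":0,"ty":0,"tz":0,"spin":0,"claw":0.2},{"tx":0,"ty":0,"tz":0,"spin":0,"claw":0.2},{"tx":0,"ty":0,"tz":0,"spin":0,"claw":0.2},{"tx":0,"ty":0,"tz":0,"spin":0,"claw":0.2}])

```text
time: 4.18
position: [0.6049, -0.298, 0.2063]
tool_rot: [-0.023, 3.141, 0.0]
ft_force: [0.1, 0.1, -0.5]
grip_width: 0.479
```

>>> step_arm(increments=[{"tx":-0.001,"ty":0,"tz":-0.0015,"spin":0,"claw":0.2},{"tx":-0.001,"ty":0,"tz":-0.0015,"spin":0,"claw":0.2},{"tx":-0.001,"ty":0,"tz":-0.0015,"spin":0,"claw":0.2},{"tx":-0.001,"ty":0,"tz":-0.0015,"spin":0,"claw":0.2}])

```text
time: 4.52
position: [0.6058, -0.2979, 0.2076]
tool_rot: [0.023, -3.141, -0.0]
ft_force: [-0.4, 0.1, -1.6]
grip_width: 0.389
```

>>> step_arm(increments=[{"tx":0,"ty":0,"tz":-0.04,"spin":0,"claw":0.2},{"tx":0,"ty":0,"tz":-0.08,"spin":0,"claw":0.2},{"tx":0,"ty":0,"tz":-0.1,"spin":0,"claw":0.2},{"tx":0,"ty":0,"tz":-0.1,"spin":0,"claw":0.2}])

```text
time: 4.85
position: [0.6072, -0.2994, 0.3143]
tool_rot: [-0.022, 3.132, -0.006]
ft_force: [0.3, -1.3, 0.3]
grip_width: 0.39
```

>>> step_arm(increments=[{"tx":-0.06,"ty":0.3,"tz":0,"spin":0,"claw":0.2},{"tx":-0.06,"ty":0.3,"tz":0,"spin":0,"claw":0.2},{"tx":-0.06,"ty":0.3,"tz":0,"spin":0,"claw":0.2},{"tx":-0.06,"ty":0.3,"tz":0,"spin":0,"claw":0.2},{"tx":-0.06,"ty":0.3,"tz":0,"spin":0,"claw":0.2},{"tx":-0.06,"ty":0.3,"tz":0,"spin":0,"claw":0.2},{"tx":-0.06,"ty":0.3,"tz":0,"spin":0,"claw":0.2},{"tx":-0.06,"ty":0.3,"tz":0,"spin":0,"claw":0.2}])

```text
time: 5.52
position: [0.6618, 0.0123, 0.3063]
tool_rot: [0.038, -3.14, -0.009]
ft_force: [0.4, 1.4, -1.4]
grip_width: 0.387
```

>>> step_arm(increments=[{"tx":0,"ty":0.02,"tz":0,"spin":0,"claw":0.2},{"tx":0,"ty":0.02,"tz":0,"spin":0,"claw":0.2},{"tx":0,"ty":0.02,"tz":0,"spin":0,"claw":0.2},{"tx":0,"ty":0.02,"tz":0,"spin":0,"claw":0.2},{"tx":0,"ty":0.02,"tz":0,"spin":0,"claw":0.2}])

```text
time: 5.93
position: [0.661, 0.0201, 0.3076]
tool_rot: [0.017, -3.141, 0.002]
ft_force: [-0.1, -1.2, -0.9]
grip_width: 0.393
```

```bash
python3 snap.py w3
```

```text
5.98 [0.6611 0.0202 0.3077] [-0.0175  3.1415 -0.0016]
pocket [299.7231 166.01  ]
knob [308.5318  73.6094]
cup [-18.4419 150.1581]
```

View pics/w3.png

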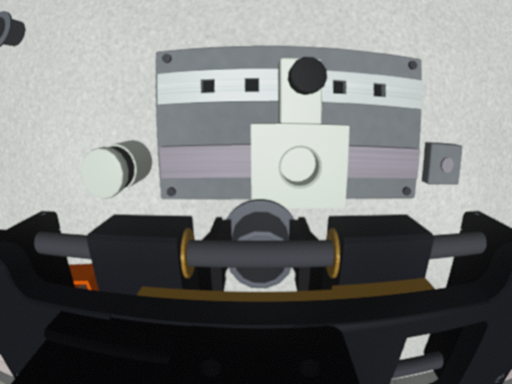

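The wrist view shows the pocket at about (298,164), the knob at (307,75), the reader at left and the bumper at right. The held cup's collar is at about (260,240). Next I'll measure the pocket circle, the holes for yaw, and where the held cup sits.

Run:
```python
from h import *
import pickle
im=cv2.imread("pics/w3.png");p=pickle.load(open("pics/w3.pkl","rb"))
g=cv2.cvtColor(im,cv2.COLOR_BGR2GRAY)
c=cv2.resize(g[135:195,268:328],None,fx=6,fy=6,interpolation=cv2.INTER_CUBIC)
h=cv2.HoughCircles(c,cv2.HOUGH_GRADIENT,1,20,param1=60,param2=20,minRadius=80,maxRadius=150);print(h)
m=None
pc=(h[0,0,:2]+.5)/6-.5+[268,135];print("pocket px",pc)
w=plane(ray(p,*pc,True),.05);print(w)
for name,t in(("scene",(240,226)),("top",(250,159))):print(name,tri([ray(p,*pc,True),ray(imaging.camera_params(name),*t)]))
# holes
H=[]
for x0,y0 in((197,75),(242,75),(330,77),(370,80)):
    q=g[y0:y0+22,x0:x0+22];mm=(q<70).astype(np.uint8);M=cv2.moments(mm,True);H.append((x0+M["m10"]/M["m00"],y0+M["m01"]/M["m00"]))
W=np.array([plane(ray(p,*q,True),.018) for q in H]);print(W,np.diff(W[:,1]))
d=W[-1]-W[0];print("yaw",-d[0]/d[1], "len",np.linalg.norm(d[:2]))
mm=(g[50:102,280:330]<45).astype(np.uint8);M=cv2.moments(mm,True);k=(280+M["m10"]/M["m00"],50+M["m01"]/M["m00"]);print("knob px",k,plane(ray(p,*k,True),.086),plane(ray(p,*k,True),.083))
print(totool([w[0],w[1],.15]))
v=cv2.cvtColor(c,cv2.COLOR_GRAY2BGR)
for x,y,r in h[0][:1]:cv2.circle(v,(int(x),int(y)),int(r),(0,0,255),1)
cv2.imwrite("pics/w3c.png",v)
```

```text
[[[182.5 170.5 102.9]
  [196.5 196.5 106.8]
  [173.5 150.5 122.9]
  [161.5 167.5 117.9]
  [176.5 194.5 102.3]
  [204.5 171.5  80.7]]]
pocket px [298. 163.]
[0.6295 0.0505 0.05  ]
scene (array([0.6306, 0.0513, 0.0434]), np.float64(4.132802554464915e-05))
top (array([0.631 , 0.0513, 0.046 ]), np.float64(0.0008094998646536074))
[[ 0.5641 -0.0283  0.018 ]
 [ 0.5636  0.0113  0.018 ]
 [ 0.5627  0.0901  0.018 ]
 [ 0.562   0.1298  0.018 ]] [0.0396 0.0788 0.0397]
yaw 0.01371013866499387 len 0.15809940840646675
knob px (306.67977528089887, 79.69662921348315) [0.5665 0.0504 0.086 ] [0.5661 0.0509 0.083 ]
[ 0.0312  0.0308 -0.0058]
```

View pics/w3c.png

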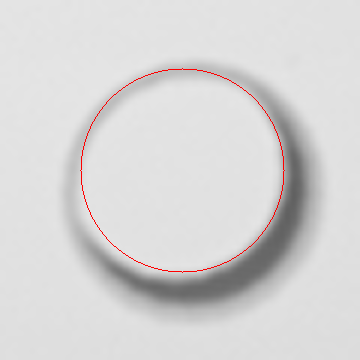

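The circle found is the pocket's floor. The chamfered mouth spans x 65–312 and y 63–318 in the crop, so its centre is about (299,166) in the full picture. That gives roughly (0.6325, 0.0514), which agrees with the hole line plus 70 mm.

>>> step_arm(increments=[{"tx":0.0295,"ty":0.0315,"tz":0,"spin":0,"claw":0.2},{"tx":0.0295,"ty":0.0315,"tz":0.02,"spin":0,"claw":0.2},{"tx":0.0295,"ty":0.0315,"tz":0.035,"spin":0,"claw":0.2},{"tx":0.0295,"ty":0.0315,"tz":0.035,"spin":0,"claw":0.2},{"tx":0.0295,"ty":0.0315,"tz":0.035,"spin":0,"claw":0.2},{"tx":0.0295,"ty":0.0315,"tz":0.035,"spin":0,"claw":0.2}])

```text
time: 6.48
position: [0.6318, 0.0525, 0.2738]
tool_rot: [-0.02, 3.14, -0.001]
ft_force: [0.2, -1.0, -1.2]
grip_width: 0.39
```

```bash
python3 snap.py w4
python3 - <<'E'
from h import *
x=[]
for i in range(4):
    x.append(get_state()["position"]);imaging.get_image("top")
print(np.array(x))
cv2.imwrite("pics/s4.png",cv2.resize(imaging.get_image("scene")[150:270,150:310],None,fx=4,fy=4,interpolation=cv2.INTER_CUBIC))
E
```

```text
6.53 [0.632  0.0527 0.2741] [-0.02    3.1394 -0.0002]
pocket [259.0736 212.671 ]
knob [259.0234 114.504 ]
cup [-49.7598 181.5782]
[[0.632  0.0527 0.2741]
 [0.632  0.0529 0.2741]
 [0.6319 0.0532 0.274 ]
 [0.6318 0.0534 0.2738]]
```

View pics/s4.png

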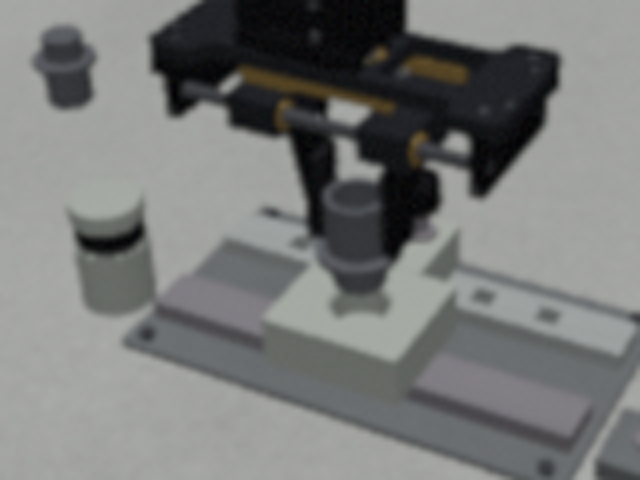

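The scene crop shows the cup upright and just above the pocket, lined up to about a millimetre. The spare is untouched. I'll lower in stages and watch the force.

>>> step_arm(increments=[{"tx":0,"ty":-0.001,"tz":0.008,"spin":0,"claw":0.2},{"tx":0,"ty":-0.001,"tz":0.014,"spin":0,"claw":0.2},{"tx":0,"ty":-0.001,"tz":0.018,"spin":0,"claw":0.2},{"tx":0,"ty":-0.001,"tz":0.021,"spin":0,"claw":0.2},{"tx":0,"ty":-0.001,"tz":0.021,"spin":0,"claw":0.2},{"tx":0,"ty":-0.001,"tz":0.021,"spin":0,"claw":0.2}])

```text
time: 7.28
position: [0.6311, 0.053, 0.2513]
tool_rot: [0.023, -3.141, 0.0]
ft_force: [0.6, 0.0, -1.1]
grip_width: 0.388
```

>>> step_arm(increments=[{"tx":0,"ty":0,"tz":0.004,"spin":0,"claw":0.2},{"tx":0,"ty":0,"tz":0.007,"spin":0,"claw":0.2},{"tx":0,"ty":0,"tz":0.01,"spin":0,"claw":0.2},{"tx":0,"ty":0,"tz":0.01,"spin":0,"claw":0.2},{"tx":0,"ty":0,"tz":0.01,"spin":0,"claw":0.2}])

```text
time: 7.7
position: [0.6312, 0.053, 0.2414]
tool_rot: [0.023, -3.141, -0.0]
ft_force: [-0.9, 0.9, -1.7]
grip_width: 0.391
```

>>> step_arm(increments=[{"tx":0,"ty":0,"tz":0.001,"spin":0,"claw":0.2},{"tx":0,"ty":0,"tz":0.002,"spin":0,"claw":0.2},{"tx":0,"ty":0,"tz":0.0025,"spin":0,"claw":0.2},{"tx":0,"ty":0,"tz":0.0025,"spin":0,"claw":0.2}])

```text
time: 8.03
position: [0.6313, 0.0529, 0.2394]
tool_rot: [-0.023, 3.141, 0.0]
ft_force: [-1.4, 0.2, -0.1]
grip_width: 0.389
```

>>> step_arm(increments=[{"tx":0,"ty":0,"tz":0.001,"spin":0,"claw":0.2},{"tx":0,"ty":0,"tz":0.001,"spin":0,"claw":0.2},{"tx":0,"ty":0,"tz":0.001,"spin":0,"claw":0.2}])

```text
time: 8.28
position: [0.6313, 0.0528, 0.2393]
tool_rot: [-0.023, 3.141, 0.001]
ft_force: [-3.1, -0.8, 5.6]
grip_width: 0.389
```

>>> step_arm(increments=[{"tx":0,"ty":0,"tz":-0.001,"spin":0,"claw":0.75},{"tx":0,"ty":0,"tz":-0.001,"spin":0,"claw":0.75},{"tx":0,"ty":0,"tz":-0.001,"spin":0,"claw":0.75},{"tx":0,"ty":0,"tz":-0.001,"spin":0,"claw":0.75},{"tx":0,"ty":0,"tz":-0.001,"spin":0,"claw":0.75},{"tx":0,"ty":0,"tz":-0.001,"spin":0,"claw":0.75}])

```text
time: 8.78
position: [0.6313, 0.053, 0.2391]
tool_rot: [-0.023, 3.141, 0.0]
ft_force: [0.1, -0.1, 0.9]
grip_width: 0.715
```

>>> step_arm(increments=[{"tx":0,"ty":0,"tz":-0.02,"spin":0,"claw":0.75},{"tx":0,"ty":0,"tz":-0.06,"spin":0,"claw":0.75},{"tx":0.035,"ty":0,"tz":-0.075,"spin":0,"claw":0.75},{"tx":0.068,"ty":0,"tz":-0.075,"spin":0,"claw":0.75},{"tx":0.068,"ty":0,"tz":-0.075,"spin":0,"claw":0.75},{"tx":0.068,"ty":0,"tz":-0.075,"spin":0,"claw":0.75},{"tx":0.068,"ty":0,"tz":-0.075,"spin":0,"claw":0.75}])

```text
time: 9.37
position: [0.5635, 0.0521, 0.3145]
tool_rot: [-0.023, 3.14, 0.001]
ft_force: [0.6, -0.1, 0.3]
grip_width: 0.749
```

```bash
python3 snap.py w5
python3 - <<'E'
from h import *
a=cv2.resize(imaging.get_image("scene")[160:260,180:310],None,fx=4,fy=4,interpolation=cv2.INTER_CUBIC)
b=cv2.imread("pics/w5.png")[60:240,150:370];b=cv2.resize(b,None,fx=400/180,fy=400/180)
b=b[:, :280+200]
cv2.imwrite("pics/c5.png",np.hstack([cv2.resize(a,(390,300)),cv2.resize(b,(400,300))]))
E
```

```text
9.42 [0.5639 0.0521 0.3144] [-0.0231  3.1403  0.0001]
pocket [258.4081 267.8596]
knob [258.418  209.9598]
cup [-15.831  226.2877]
```

View pics/c5.png

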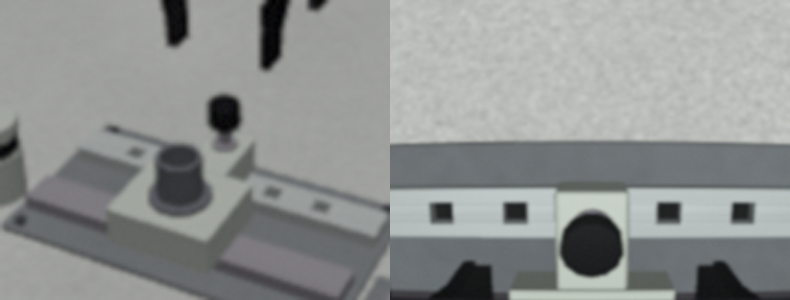

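The scene half shows the cup upright with its collar flat on the slide. The wrist half shows the knob centred between the open fingers at about (259,206). I'll go down and grip the knob.

>>> step_arm(increments=[{"tx":0.001,"ty":0,"tz":0.03,"spin":0,"claw":0.7},{"tx":0.001,"ty":0,"tz":0.055,"spin":0,"claw":0.6},{"tx":0.001,"ty":0,"tz":0.07,"spin":0,"claw":0.6},{"tx":0.001,"ty":0,"tz":0.07,"spin":0,"claw":0.6},{"tx":0.001,"ty":0,"tz":0.07,"spin":0,"claw":0.1},{"tx":0.001,"ty":0,"tz":0.07,"spin":0,"claw":0.1},{"tx":0.001,"ty":0,"tz":0.07,"spin":0,"claw":0.1},{"tx":0.001,"ty":0,"tz":0.07,"spin":0,"claw":0.1}], force=45)

```text
time: 10.13
position: [0.563, 0.052, 0.2456]
tool_rot: [-0.023, 3.139, 0.001]
ft_force: [0.6, -0.0, 0.1]
grip_width: 0.382
```

>>> step_arm(increments=[{"tx":0,"ty":0,"tz":0,"spin":0,"claw":0.1},{"tx":0,"ty":0,"tz":0,"spin":0,"claw":0.1},{"tx":0,"ty":0,"tz":0,"spin":0,"claw":0.1},{"tx":0,"ty":0,"tz":0,"spin":0,"claw":0.1}])

```text
time: 10.47
position: [0.5627, 0.0519, 0.2448]
tool_rot: [-0.023, 3.14, 0.0]
ft_force: [2.2, -0.1, 0.3]
grip_width: 0.287
```

>>> step_arm(increments=[{"tx":0,"ty":0,"tz":-0.003,"spin":0,"claw":0.1},{"tx":0,"ty":0,"tz":-0.006,"spin":0,"claw":0.1},{"tx":0,"ty":0,"tz":-0.009,"spin":0,"claw":0.1},{"tx":0,"ty":0,"tz":-0.011,"spin":0,"claw":0.1},{"tx":0,"ty":0,"tz":-0.011,"spin":0,"claw":0.1},{"tx":0,"ty":0,"tz":-0.011,"spin":0,"claw":0.1}])

```text
time: 10.97
position: [0.5626, 0.0519, 0.2549]
tool_rot: [-0.023, 3.14, -0.0]
ft_force: [6.3, -0.1, -8.0]
grip_width: 0.286
```

>>> step_arm(increments=[{"tx":-0.001,"ty":-0.002,"tz":0,"spin":0,"claw":0.1},{"tx":-0.001,"ty":-0.007,"tz":0,"spin":0,"claw":0.1},{"tx":-0.001,"ty":-0.013,"tz":0,"spin":0,"claw":0.1},{"tx":-0.001,"ty":-0.019,"tz":0,"spin":0,"claw":0.1},{"tx":-0.001,"ty":-0.025,"tz":0,"spin":0,"claw":0.1},{"tx":-0.001,"ty":-0.031,"tz":0,"spin":0,"claw":0.1},{"tx":-0.001,"ty":-0.036,"tz":0,"spin":0,"claw":0.1},{"tx":-0.001,"ty":-0.04,"tz":0,"spin":0,"claw":0.1}])

```text
time: 11.63
position: [0.5637, 0.0113, 0.255]
tool_rot: [0.022, -3.141, -0.0]
ft_force: [3.3, 2.9, -7.5]
grip_width: 0.288
```

>>> step_arm(increments=[{"tx":0,"ty":0,"tz":0,"spin":0,"claw":0.1},{"tx":0,"ty":0,"tz":0,"spin":0,"claw":0.1},{"tx":0,"ty":0,"tz":0,"spin":0,"claw":0.1}])

```text
time: 11.88
position: [0.5637, 0.0108, 0.2551]
tool_rot: [0.021, -3.141, 0.003]
ft_force: [3.2, -2.2, -7.6]
grip_width: 0.278
```

Run:
```python
from h import *
s=get_state();print(s["time"],s["position"],s["ft_force"])
a=imaging.get_image("scene")
cv2.imwrite("pics/s6.png",cv2.resize(a[150:270,150:310],None,fx=4,fy=4,interpolation=cv2.INTER_CUBIC))
```

```text
11.8833 [0.5637 0.0108 0.2551] [ 3.2009 -2.1502 -7.6105]
```

View pics/s6.png

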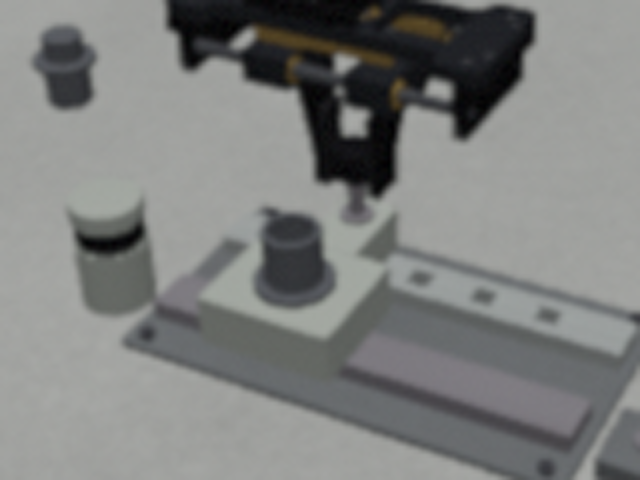

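The slide has moved one hole towards the reader: three free holes now show on the right at (420,278), (483,296) and (548,316). The cup is still seated. I'll lower the plunger.

>>> step_arm(increments=[{"tx":0,"ty":0.0007,"tz":0.002,"spin":0,"claw":0.1},{"tx":0,"ty":0.0007,"tz":0.004,"spin":0,"claw":0.1},{"tx":0,"ty":0.0007,"tz":0.006,"spin":0,"claw":0.1},{"tx":0,"ty":0.0007,"tz":0.008,"spin":0,"claw":0.1},{"tx":0,"ty":0.0007,"tz":0.01,"spin":0,"claw":0.1},{"tx":0,"ty":0.0007,"tz":0.01,"spin":0,"claw":0.1},{"tx":0,"ty":0.0007,"tz":0.01,"spin":0,"claw":0.1}])

```text
time: 12.52
position: [0.5638, 0.0126, 0.2456]
tool_rot: [0.023, -3.141, -0.0]
ft_force: [-1.2, -1.8, 0.1]
grip_width: 0.286
```

>>> step_arm(increments=[{"tx":0,"ty":0,"tz":0.0015,"spin":0,"claw":0.1},{"tx":0,"ty":0,"tz":0.003,"spin":0,"claw":0.1},{"tx":0,"ty":0,"tz":0.004,"spin":0,"claw":0.1},{"tx":0,"ty":0,"tz":0.0045,"spin":0,"claw":0.1},{"tx":0,"ty":0,"tz":0.0045,"spin":0,"claw":0.1},{"tx":0,"ty":0,"tz":0.0045,"spin":0,"claw":0.1}])

```text
time: 13.02
position: [0.5638, 0.0127, 0.2411]
tool_rot: [0.023, -3.141, -0.0]
ft_force: [-4.2, -2.0, 4.8]
grip_width: 0.285
```

>>> step_arm(increments=[{"tx":0.0005,"ty":-0.0003,"tz":0.0005,"spin":0,"claw":0.1},{"tx":0.0005,"ty":-0.0003,"tz":0.001,"spin":0,"claw":0.1},{"tx":0.0005,"ty":-0.0003,"tz":0.001,"spin":0,"claw":0.1},{"tx":0.0005,"ty":-0.0003,"tz":0.001,"spin":0,"claw":0.1}])

```text
time: 13.35
position: [0.5637, 0.0125, 0.241]
tool_rot: [-0.023, 3.141, 0.001]
ft_force: [-4.1, -1.6, 10.0]
grip_width: 0.284
```

>>> step_arm(increments=[{"tx":0,"ty":0,"tz":0.0003,"spin":0,"claw":0.1},{"tx":0,"ty":0,"tz":0.0003,"spin":0,"claw":0.1},{"tx":0,"ty":0,"tz":0.0003,"spin":0,"claw":0.1},{"tx":0,"ty":0,"tz":0.0003,"spin":0,"claw":0.1},{"tx":0,"ty":0,"tz":0.0003,"spin":0,"claw":0.1},{"tx":0,"ty":0,"tz":0.0003,"spin":0,"claw":0.1}])

```text
time: 13.85
position: [0.5637, 0.0125, 0.241]
tool_rot: [-0.023, 3.141, 0.002]
ft_force: [-4.0, -0.9, 11.8]
grip_width: 0.288
```

Run:
```python
from h import *
s=get_state();print(s["time"],s["position"],s["ft_force"],s["grip_width"])
a=imaging.get_image("scene")
cv2.imwrite("pics/s7.png",cv2.resize(a[150:270,150:310],None,fx=4,fy=4,interpolation=cv2.INTER_CUBIC))
```

```text
13.85 [0.5637 0.0125 0.241 ] [-4.0483 -0.8926 11.8081] 0.2878815884805255
```

View pics/s7.png

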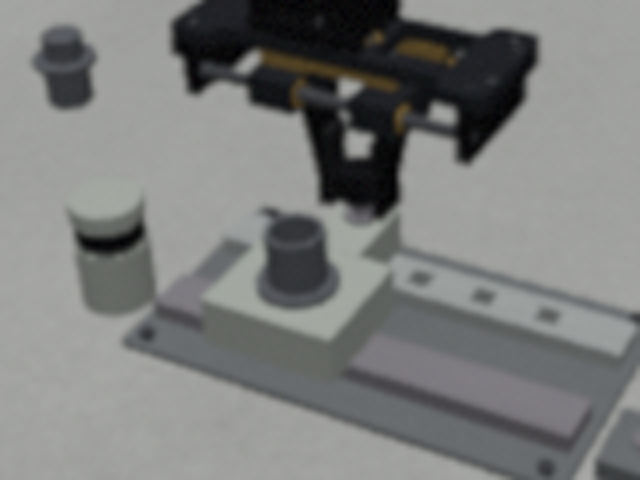

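The last view shows the slide at the next hole towards the reader and the knob held down by the fingers. The cup is seated upright and the spare is untouched.

```bash
python3 -c "
from bench import workorder;print(workorder.close_job())"
```

```text
the job is handed in; nothing more can be done
None
```

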